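# Move a freshly glued model stair to the drying rack with a lifter

## Task

The little model stair (the grey slab that carries three steps and two posts) is freshly glued, so don't touch it with the gripper: pick up the flat steel lifter by its handle, slide the blade under the stair between the two battens it rests on, and lift it clear. Carry it level to the aluminium drying rack and gently lower it, with the lifter's handle out of the rack's open end, so that the slab lies centred on the two rails and square to them, until the rails alone carry it. Leave the lifter lying flat on the table (it may stay under the stair), and leave the plain grey slab where it is.

Things in the scene. Friction and masses are not known exactly. Their poses are not given: they have to be found in the camera images.
- lifter_grip (a point): Middle of the lifter's dark wooden handle, 24 mm above the tool's underside; a flat steel spatula lying on the table. x points to the blade's tip, z up. Handle 90 mm long, 22 mm wide, top 44 mm above the underside. Blade 3 mm thick, 50 mm wide, flush with the underside, from 65 to 185 mm ahead of this point. 0.16 kg. A firm grip across the handle (along y) keeps it level.
- stair_base (a point): Centre of the stair's grey base slab, 110 x 110 x 6 mm, 3 mm above its underside. Steps rise to +x; two posts there, 64 mm high in all. 80 g, balance point 18 mm to +x. Lies loose on a fixed plywood stand: two battens along x, 20 mm high on the table, 76 mm clear between, open at -x, closed at +x by a cross batten 65 mm from the centre. The blade goes in from -x, pointing +x, in the 20 mm gap.
- plain: The plain grey slab, a bystander: 110 x 110 x 6 mm, scored with lines, no steps or posts, on a plywood stand just like the stair's. Origin at the centre of its underside. The two may have changed places.
- rack_top (a point): Centre of the empty, fixed aluminium drying rack, level with its rail tops, 20 mm above the table. Two rails along x, 130 mm long, 20 mm wide, 76 mm clear between, open at -x; at +x a cross bar, near face at 65 mm, and a 34 mm high end plate. Bare table between the rails: the lifter can be lowered there onto the table, handle out of the -x end, and the stair stays on the rails.

How it is judged (in metres and radians):
On the way:
1. the stair is lifted on the lifter's blade, clear of its stand and level (height (world z) of stair_base above 0.04 m and contact force between stair and lifter above 0.2 N and angle between stair_base's own z axis and vertical below 0.2 rad), for 0.2 s.
At the end, for the whole second after the job is handed in: The stair lies level on the drying rack's two rails, within 20 mm of the rack's centre and 11 degrees of its direction, at rest and not touching the lifter; the lifter lies flat on the table, at rest; the plain slab is within 15 mm of where it was (horizontal distance between stair_base and rack_top below 0.02 m and angle between the x axis of stair_base and the x axis of rack_top, either way round below 0.2 rad and height (world z) of stair_base between 0.019 and 0.027 m and angle between stair_base's own z axis and vertical below 0.06 rad and contact force between stair and lifter below 0.05 N and linear speed of each of stair, lifter below 0.02 m/s and height (world z) of lifter_grip below 0.03 m and angle between lifter_grip's own z axis and vertical below 0.1 rad and distance of plain from where it was at the start of the episode below 0.015 m).
It fails at once if the gripper touches the glued stair (contact force between the fingers and stair above 0.3 N).
It fails at once if the stair is tipped by more than 20 degrees (angle between stair_base's own z axis and vertical above 0.35 rad).
It fails at once if the stair is dropped or flung (faster than 0.8 m/s) (linear speed of stair above 0.8 m/s).
It fails at once if the plain slab is disturbed (distance of plain from where it was at the start of the episode above 0.03 m).
It also fails if it takes over 54 s, if anything falls off the work surface, if the arm or the gripper's body presses on something with over 40 N, if the wrist force passes 120 N, or if a joint passes its speed limit or range.

## Robot

A 7-joint arm with a two-finger parallel gripper is mounted at the origin on the work surface. World frame = base frame: x ahead of the robot, y to its left, z up, the work surface at z = 0. Lengths are in mm, angles in rad, forces in N, time in s.
With the tool pointing down it reaches from about 400 to 875 mm from the base axis. Payload 4.4 kg.
Tool frame: the origin (TCP) lies at the very end of the fingers, on their centre line; the grasp point (between the pads) lies 19 mm behind it; x points along the fingers, z is the direction in which the jaws open and shut, and the axes are right-handed (so a half turn about x gives the same grasp; the last joint's range is limited). The gripper opens to 85 mm and grips with 20 to 120 N. Pads are 22 mm wide; open, the fingers measure 114 mm over their backs; the gripper's body (76 mm by 85 mm) begins 54 mm behind the grasp point. The pads swing forward as they close: fully open they stand 13 mm farther back than shut.
Start: joints at [1.083, 0.628, 0.038, 1.517, -0.027, 0.996, -0.02], TCP at [266.14, -593.032, 231.313] pointing down, gripper open.
Joint ranges: [-3.06, 3.06], [-0.37, 2.12], [-1.25, 1.32], [0.18, 2.47], [-1.1, 4.24], [0.23, 1.98], [-2.94, 2.94]. Speed limits (rad/s): [2.57, 2.57, 3.14, 3.14, 3.14, 3.14, 3.14].

## Interface

Orientations are given as [roll, pitch, yaw] about the fixed x, y, z axes, in that order (R = Rz(yaw) Ry(pitch) Rx(roll)).
In Python, from station import manip, viewer gives the robot as it stands.
- The arm moves only by the tool step_arm, never from a script. Its argument "increments" is a list of rows, each an object of numbers: "x", "y", "z": the shift along the world's x, y, z in cm; "ax", "ay", "az": the turn, a rotation vector about the world's x, y, z in degrees; "grip": the opening, from 0 (shut) to 1 (fully open). A call has exactly 8 rows; each row shifts and turns the commanded pose from where the row before left it; what a row does not reach is not made up. A row lasts 1/8 s, in which the tool goes at most 62.5 mm and 10.7 degrees, less where a joint would pass 70% of its speed; a pose out of reach is approached as far as the arm can. A call with a gripper value outside its range is refused whole. The fingers move at their own pace and stop on an object; "grip_force" is the grip in N (left out, the last holds). Time passes only in rows, so rows that do not move let the fingers close, or fill a call up. It gives the time, the measured TCP pose, the force and the opening at its end, in the units of the state.
- manip.observe(): the state, without advancing time (a new reading comes with each control period).
- viewer.read_camera(name): name is "side" or "top" or "wrist"; returns a dict with "color" (420x560x3 uint8, red, green, blue), "intrinsics" (3x3 intrinsics, pixels), "rvec" (rotation vector, rad) and "tvec" (3), from world to camera coordinates, as OpenCV has them. Camera axes: x right, y down, z forward; pixel columns grow to the right and rows downward; lengths in mm; the calibration is good to about 2 mm. The wrist camera is an equidistant fisheye: a pixel r from the principal point sees the ray r / f radians off the axis. A picture is of the moment at which its call begins. There is no depth.
- manip.hand_in(): hands the job in, once; it reports no verdict.
The state is a dict: "time_s": time; "joint_positions": joint angles; "qvel": joint speeds; "joint_efforts": joint torques, N m; "tool_pos": TCP position; "tool_rot": TCP orientation; "wrist_force": force on the tool from outside, world axes, zero at the start; "torque": the same for the moment, N m; "finger_gap": finger opening in mm.
Only numpy, scipy, OpenCV 4.12 (cv2) and the standard library are available. Lean on these libraries where they do the work, as an engineer would, in place of code of your own. Each camera call takes 0.05 s, during which the arm holds its last target.

## Working session

There is one attempt and no reset: what is moved stays moved. The work goes in short steps, Python scripts to look and compute and a tool call to move; the robot and the scene stay as the last step left them, time stands still between calls to the robot, and variables do not carry over. Pictures are saved under pics/ and viewed, and the job is handed in when it is done.

Besides the shell and the picture viewer there is one more tool, called after "Call:" by a JSON object that holds its "name" and its "arguments". step_arm: Moves the arm, as the interface text tells. Its arguments: {"type":"object","properties":{"increments":{"type":"array"},"grip_force":{"type":"number"}},"required":["increments"]}

```bash
mkdir -p pics; ls; python3 - <<'E'
from station import manip, viewer
import cv2
print(manip.observe())
for n in ["side","top","wrist"]:
    d=viewer.read_camera(n); cv2.imwrite(f"pics/{n}0.png",d["color"][:,:,::-1]); print(n,d["intrinsics"],d["rvec"],d["tvec"])
E
```

```text
pics
{'time_s': 0.0, 'joint_positions': array([ 1.08318922,  0.62934595,  0.03844134,  1.51835868, -0.02699415,
        0.99632148, -0.01998288]), 'qvel': array([ 0.00010038,  0.00254217,  0.0011933 ,  0.00177776, -0.00023916,
        0.0017265 ,  0.00031657]), 'joint_efforts': array([ 6.06809135e-04, -5.63403583e+01,  1.22561339e+00, -1.93446761e+01,
        1.06080904e-02,  1.06984875e-02, -2.47553402e-05]), 'tool_pos': array([ 265.88440833, -592.44339154,  230.39218827]), 'tool_rot': array([-3.12603899,  1.56888087,  2.0081781 ]), 'wrist_force': array([0.21654305, 1.1613098 , 0.18998284]), 'torque': array([ 0.01845365, -0.01988922, -0.01491262]), 'finger_gap': 85.52673933466573}
side [[415.03483255   0.         278.10117602]
 [  0.         415.03483255 213.0953604 ]
 [  0.           0.           1.        ]] [ 0.37636377 -2.81501575  1.06835232] [523.28314802  98.36094429 847.29412865]
top [[455.84869086   0.         283.09077378]
 [  0.         455.84869086 201.84713731]
 [  0.           0.           1.        ]] [ 2.14287555 -2.14961008  0.14706485] [ 87.13104509 518.95342128 848.58984522]
wrist [[325.1922621    0.         279.23582654]
 [  0.         325.1922621  211.18834518]
 [  0.           0.           1.        ]] [-2.41405473  1.56329797  0.24155737] [-649.84236394  -38.80685217  378.71484547]
```

View pics/top0.png

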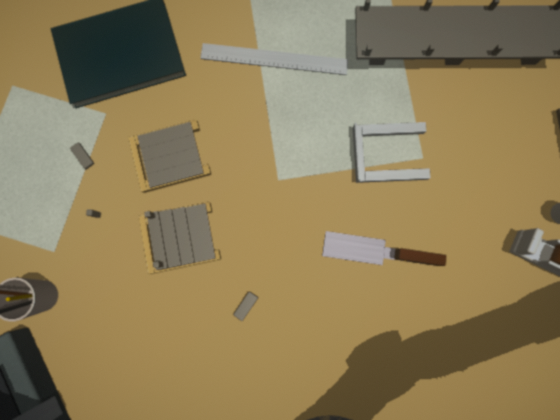

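View pics/side0.png

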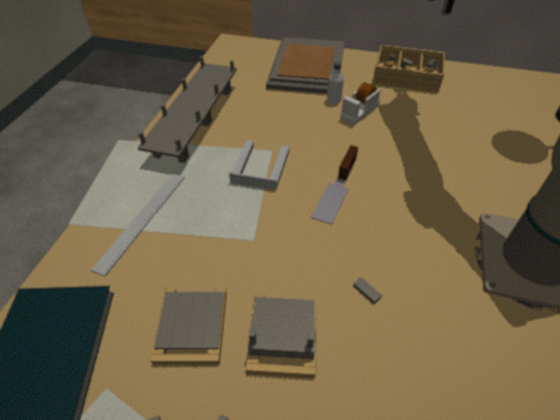

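View pics/wrist0.png

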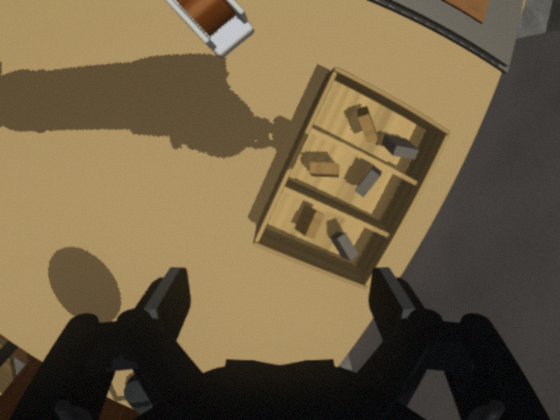

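The top view shows the stair (posts on its left end) at about (180,238) and the plain slab at (170,155). The lifter's blade is at (355,248) with its handle at (420,257). The rack is at (390,152), with its cross bar on the left and open to the right. Next I'll measure them.

```bash
cat > h.py <<'E'
import numpy as np, cv2
from station import manip, viewer
def cam(n,save=None):
    d=viewer.read_camera(n)
    if save: cv2.imwrite(f"pics/{save}.png",d["color"][:,:,::-1])
    return d
def ray(d,px):
    K=np.array(d["intrinsics"]);R=cv2.Rodrigues(np.array(d["rvec"],float))[0];t=np.array(d["tvec"],float).ravel()
    px=np.atleast_2d(np.array(px,float))
    u=np.c_[(px[:,0]-K[0,2])/K[0,0],(px[:,1]-K[1,2])/K[1,1],np.ones(len(px))]
    return -R.T@t, u@R
def onz(d,px,z):
    o,v=ray(d,px); return o+v*((z-o[2])/v[:,2])[:,None]
def proj(d,P):
    return cv2.projectPoints(np.array(P,float).reshape(-1,3),np.array(d["rvec"],float),np.array(d["tvec"],float),np.array(d["intrinsics"],float),None)[0].reshape(-1,2)
def crop(d,x0,y0,x1,y1,s,name):
    im=cv2.resize(d["color"][y0:y1,x0:x1,::-1],None,fx=s,fy=s,interpolation=cv2.INTER_CUBIC)
    im=cv2.convertScaleAbs(im,alpha=1.4,beta=10)
    cv2.imwrite(f"pics/{name}.png",im)
E
python3 - <<'E'
from h import *
d=cam("top");s=cam("side")
crop(d,120,110,230,280,3.5,"c1");crop(d,310,110,460,280,3.5,"c2")
print(np.round(onz(d,[[180,238],[170,155],[355,248],[420,257],[390,152]],20)))
crop(s,230,280,330,380,5,"s1")
crop(s,220,130,370,230,5,"s2")
E
```

```text
[[ 451.  288.   20.]
 [ 618.  313.   20.]
 [ 430.  -54.   20.]
 [ 412. -180.   20.]
 [ 622. -129.   20.]]
```

View pics/c1.png

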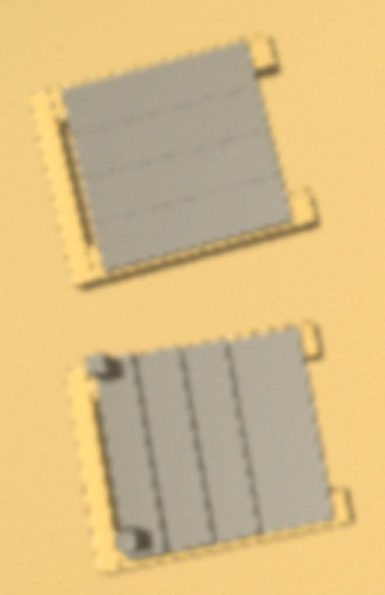

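View pics/c2.png

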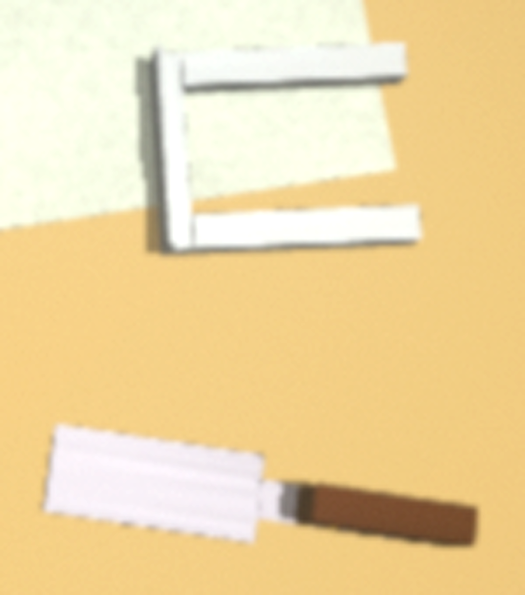

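View pics/s1.png

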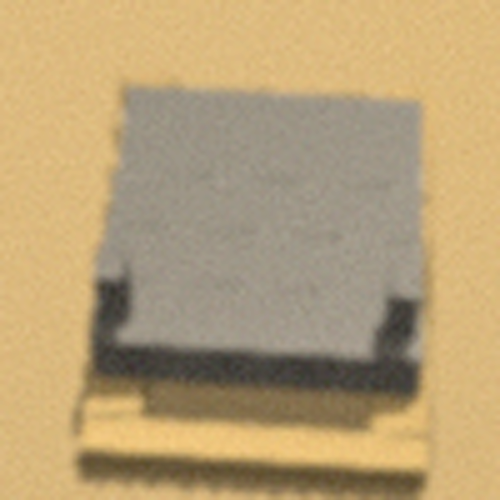

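View pics/s2.png

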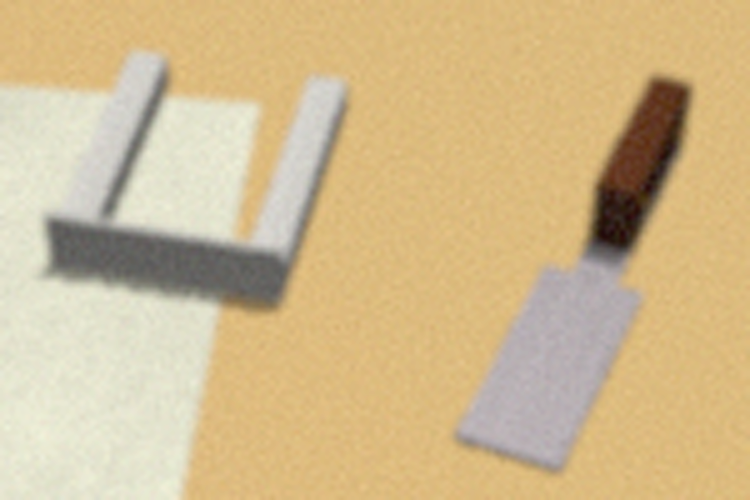

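```bash
python3 - <<'E'
from h import *
d=cam("top");s=cam("side")
def T(c,x0,y0,k): return (np.array(c,float)+.5)/k-.5+[x0,y0]
def show(n,P):
    c=P.mean(0);print(n,np.round(P[:,:2],1).tolist(),"mean",np.round(c,1))
def yaw(a,b): v=b-a; return np.degrees(np.arctan2(v[1],v[0]))
ss=onz(d,T([[68,370],[105,570],[320,322],[353,520]],120,110,3.5),20); show("stairstand",ss)
print("yaw +x:",yaw(ss[2],ss[0]),yaw(ss[3],ss[1]),"cross",yaw(ss[1],ss[0])+90, yaw(ss[3],ss[2])+90)
sl=onz(d,T([[304,326],[334,517]],120,110,3.5),26); show("slab -x edge",sl); print(yaw(sl[1],sl[0])+90,np.linalg.norm(sl[1]-sl[0]))
rr=onz(d,T([[186,84],[404,74],[193,215],[418,206],[404,44],[419,238]],310,110,3.5),20); show("rack",rr)
print(yaw(rr[1],rr[0]),yaw(rr[3],rr[2]),yaw(rr[5],rr[4])+90)
hb=onz(d,T([[57,425],[46,511],[265,455],[253,542]],310,110,3.5),3);show("blade",hb);print(yaw(hb[2],hb[0]),yaw(hb[3],hb[1]),yaw(hb[1],hb[0]))
hh=onz(d,T([[317,486],[312,523],[478,506],[474,544]],310,110,3.5),44);show("handle",hh);print(yaw(hh[2],hh[0]),yaw(hh[3],hh[1]))
# side
k=5
a=onz(s,T([[125,88],[420,102]],230,280,k),26);show("slab-x edge side",a);print(np.linalg.norm(a[1]-a[0]))
b=onz(s,T([[82,432],[425,443]],230,280,k),20);show("stand +x side",b)
r=onz(s,T([[133,55],[165,58],[310,78],[345,82]],220,130,k),20);show("rack -x ends side",r)
e=onz(s,T([[50,220],[285,252]],220,130,k),34);show("endplate side",e)
bl=onz(s,T([[457,437],[560,470],[543,268],[641,292]],220,130,k),3);show("blade side",bl)
E
```

```text
stairstand [[495.7, 370.0], [384.1, 344.8], [522.5, 228.3], [411.2, 207.7]] mean [453.4 287.7  20. ]
yaw +x: 100.73150704264941 101.18646750557686 cross 102.71878724708634 100.44889461938568
slab -x edge [[519.4, 236.2], [412.8, 217.4]] mean [466.1 226.8  26. ]
100.00364407158321 108.30308307150045
rack [[660.3, -75.9], [665.7, -201.9], [583.1, -77.8], [587.9, -206.2], [683.7, -202.7], [569.3, -205.9]] mean [ 625.  -161.7   20. ]
92.47098414877719 92.11938894180147 91.6026654204224
blade [[464.8, 0.2], [416.0, 7.2], [447.3, -117.9], [398.3, -109.4]] mean [431.6 -55.    3. ]
81.58539064124719 81.35238066387247 -8.184760761938913
handle [[428.1, -136.4], [408.2, -133.0], [417.0, -223.0], [396.7, -219.8]] mean [ 412.5 -178.    44. ]
82.73904783112344 82.4625984618625
slab-x edge side [[520.8, 242.2], [414.0, 219.5]] mean [467.4 230.9  26. ]
109.26030905552987
stand +x side [[496.6, 366.6], [385.8, 340.3]] mean [441.2 353.4  20. ]
rack -x ends side [[684.6, -198.9], [667.6, -200.7], [590.0, -204.1], [571.7, -205.5]] mean [ 628.5 -202.3   20. ]
endplate side [[677.0, -54.6], [563.4, -62.0]] mean [620.2 -58.3  34. ]
blade side [[465.8, 2.4], [417.7, 9.6], [449.2, -114.1], [401.0, -109.8]] mean [433.4 -53.    3. ]
```

```bash
cat >> h.py <<'E'
from scipy.spatial.transform import Rotation as Ro
def st():
    o=manip.observe(); R=Ro.from_euler('xyz',o["tool_rot"]).as_matrix()
    z=R[:,2]
    print("t",round(o["time_s"],2),"tcp",np.round(o["tool_pos"],1),"down",np.round(R[:,0],3),"jaw yaw",np.round(np.degrees(np.arctan2(z[1],z[0])),2),"tilt z",round(z[2],4),"F",np.round(o["wrist_force"],1),"M",np.round(o["torque"],2),"gap",round(o["finger_gap"],1),"q",np.round(o["joint_positions"],2))
E
python3 -c "
from h import *
st()"
```

```text
t 0.35 tcp [ 266.1 -592.9  231.1] down [-0.  0. -1.] jaw yaw -65.84 tilt z -0.0005 F [ 0.5 -0.1  0.1] M [ 0.01 -0.    0.02] gap 85.3 q [ 1.08  0.63  0.04  1.52 -0.03  1.   -0.02]
```

Call:
{"name": "step_arm", "arguments": {"increments": [{"x": 0.9, "y": 2.6, "az": 3.6}, {"x": 0.9, "y": 2.6, "az": 3.6}, {"x": 0.9, "y": 2.6, "az": 3.6}, {"x": 0.9, "y": 2.6, "az": 3.6}, {"x": 0.9, "y": 2.6, "az": 3.6}, {"x": 0.9, "y": 2.6, "az": 3.6}, {"x": 0.9, "y": 2.6, "az": 3.6}, {"x": 0.9, "y": 2.6, "az": 3.6}], "grip_force": 100}}

```text
schema error: expected keys x, y, z, ax, ay, az, grip
```

Call:
{"name": "step_arm", "arguments": {"increments": [{"x": 0.9, "y": 2.6, "z": -1, "az": 3.6}, {"x": 0.9, "y": 2.6, "z": -1, "az": 3.6}, {"x": 0.9, "y": 2.6, "z": -1, "az": 3.6}, {"x": 0.9, "y": 2.6, "z": -1, "az": 3.6}, {"x": 0.9, "y": 2.6, "z": -1, "az": 3.6}, {"x": 0.9, "y": 2.6, "z": -1, "az": 3.6}, {"x": 0.9, "y": 2.6, "z": -1, "az": 3.6}, {"x": 0.3, "z": -1}]}}

```text
schema error: expected keys x, y, z, ax, ay, az, grip
```

```bash
python3 -c "
from h import *
st(); cam('wrist','w1'); st()"
```

```text
t 0.35 tcp [ 266.1 -592.9  231.1] down [-0.  0. -1.] jaw yaw -65.84 tilt z -0.0005 F [ 0.5 -0.1  0.1] M [ 0.01 -0.    0.02] gap 85.3 q [ 1.08  0.63  0.04  1.52 -0.03  1.   -0.02]
t 0.4 tcp [ 266.1 -592.9  231.2] down [-0.  0. -1.] jaw yaw -65.84 tilt z -0.0003 F [0.6 0.8 0. ] M [ 0.    0.03 -0.03] gap 85.5 q [ 1.08  0.63  0.04  1.52 -0.03  1.   -0.02]
```

View pics/w1.png

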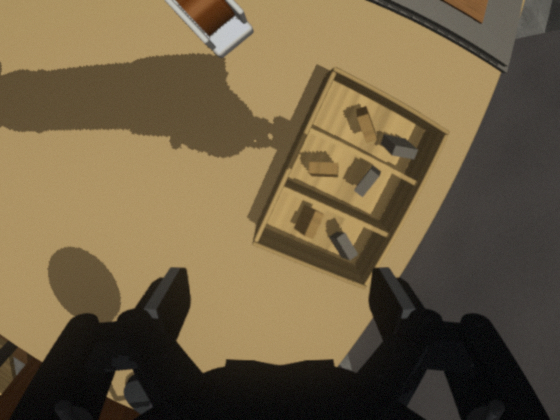

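The calls were refused because every key is needed, so nothing moved. The wrist view is unchanged. I'll send the move again with all keys.

Call:
{"name": "step_arm", "arguments": {"increments": [{"x": 0.9, "y": 2.6, "z": 0, "ax": 0, "ay": 0, "az": 3.6, "grip": 1}, {"x": 0.9, "y": 2.6, "z": 0, "ax": 0, "ay": 0, "az": 3.6, "grip": 1}, {"x": 0.9, "y": 2.6, "z": 0, "ax": 0, "ay": 0, "az": 3.6, "grip": 1}, {"x": 0.9, "y": 2.6, "z": 0, "ax": 0, "ay": 0, "az": 3.6, "grip": 1}, {"x": 0.9, "y": 2.6, "z": 0, "ax": 0, "ay": 0, "az": 3.6, "grip": 1}, {"x": 0.9, "y": 2.6, "z": 0, "ax": 0, "ay": 0, "az": 3.6, "grip": 1}, {"x": 0.9, "y": 2.6, "z": 0, "ax": 0, "ay": 0, "az": 3.6, "grip": 1}, {"x": 0.9, "y": 2.6, "z": 0, "ax": 0, "ay": 0, "az": 3.6, "grip": 1}], "grip_force": 100}}

```text
time_s: 1.4
tool_pos: [338.5, -384.1, 231.5]
tool_rot: [-0.093, 1.57, -0.737]
wrist_force: [0.1, -0.2, 0.3]
finger_gap: 85.2
```

Call:
{"name": "step_arm", "arguments": {"increments": [{"x": 0.9, "y": 2.6, "z": -1, "ax": 0, "ay": 0, "az": 3.6, "grip": 1}, {"x": 0.9, "y": 2.6, "z": -1, "ax": 0, "ay": 0, "az": 3.6, "grip": 1}, {"x": 0.9, "y": 2.6, "z": -1, "ax": 0, "ay": 0, "az": 3.6, "grip": 1}, {"x": 0.9, "y": 2.6, "z": -1, "ax": 0, "ay": 0, "az": 3.6, "grip": 1}, {"x": 0.9, "y": 2.6, "z": -1, "ax": 0, "ay": 0, "az": 3.6, "grip": 1}, {"x": 0.9, "y": 2.6, "z": -1, "ax": 0, "ay": 0, "az": 3.6, "grip": 1}, {"x": 0.9, "y": 2.6, "z": -1, "ax": 0, "ay": 0, "az": 3.6, "grip": 1}, {"x": 0.9, "y": 2.6, "z": -1, "ax": 0, "ay": 0, "az": 3.6, "grip": 1}]}}

```text
time_s: 2.4
tool_pos: [410.6, -175.9, 151.2]
tool_rot: [-0.074, 1.57, -0.215]
wrist_force: [0.3, -0.4, -0.2]
finger_gap: 85.5
```

```bash
python3 -c "
from h import *
st(); cam('wrist','w2'); st()"
```

```text
t 2.4 tcp [ 410.6 -175.9  151.2] down [ 0.001 -0.    -1.   ] jaw yaw -8.07 tilt z 0.0007 F [ 0.3 -0.4 -0.2] M [ 0.07 -0.01 -0.02] gap 85.5 q [ 0.51  0.48 -0.23  2.14  0.21  0.54 -0.02]
t 2.45 tcp [ 411.4 -171.8  150.3] down [ 0.     0.003 -1.   ] jaw yaw -7.68 tilt z -0.0002 F [ 1.1  3.8 -1.5] M [ 0.26 -0.05 -0.04] gap 85.4 q [ 0.5   0.48 -0.23  2.14  0.21  0.53 -0.02]
```

View pics/w2.png

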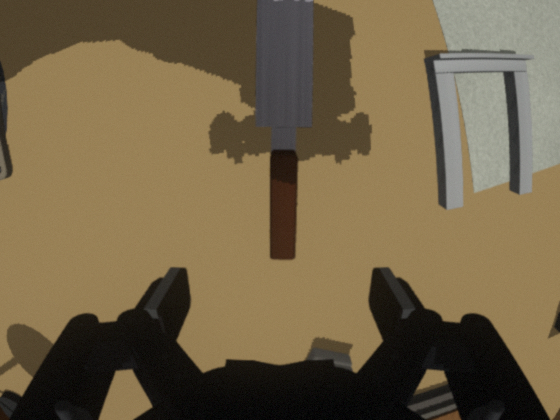

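The handle (283,205) lies centred between the fingers (about 175 and 385) and points away. The jaws are well aligned, so I'll descend.

Call:
{"name": "step_arm", "arguments": {"increments": [{"x": 0.2, "y": -0.1, "z": 0, "ax": 0, "ay": 0, "az": 0, "grip": 1}, {"x": 0, "y": 0, "z": -1.4, "ax": 0, "ay": 0, "az": 0, "grip": 1}, {"x": 0, "y": 0, "z": -2.2, "ax": 0, "ay": 0, "az": 0, "grip": 1}, {"x": 0, "y": 0, "z": -2.2, "ax": 0, "ay": 0, "az": 0, "grip": 1}, {"x": 0, "y": 0, "z": -2.2, "ax": 0, "ay": 0, "az": 0, "grip": 1}, {"x": 0, "y": 0, "z": -1.5, "ax": 0, "ay": 0, "az": 0, "grip": 1}, {"x": 0, "y": 0, "z": 0, "ax": 0, "ay": 0, "az": 0, "grip": 1}, {"x": 0, "y": 0, "z": 0, "ax": 0, "ay": 0, "az": 0, "grip": 1}]}}

```text
time_s: 3.45
tool_pos: [412.5, -178.8, 56.9]
tool_rot: [-0.455, 1.57, -0.6]
wrist_force: [-1.5, 0.2, -0.5]
finger_gap: 85.4
```

```bash
python3 -c "
from h import *
st(); cam('wrist','w3');d=cam('top'); crop(d,340,190,500,310,5,'t3'); st()"
```

```text
t 3.45 tcp [ 412.5 -178.8   56.9] down [ 0.001 -0.001 -1.   ] jaw yaw -8.29 tilt z 0.0011 F [-1.5  0.2 -0.5] M [ 0.04  0.   -0.06] gap 85.4 q [ 0.44  0.67 -0.13  2.2   0.29  0.29 -0.09]
t 3.55 tcp [ 412.6 -178.6   57.1] down [ 0.001 -0.001 -1.   ] jaw yaw -8.27 tilt z 0.0016 F [0.4 0.2 0.5] M [ 0.08 -0.01  0.04] gap 85.5 q [ 0.43  0.67 -0.13  2.2   0.29  0.28 -0.09]
```

View pics/w3.png

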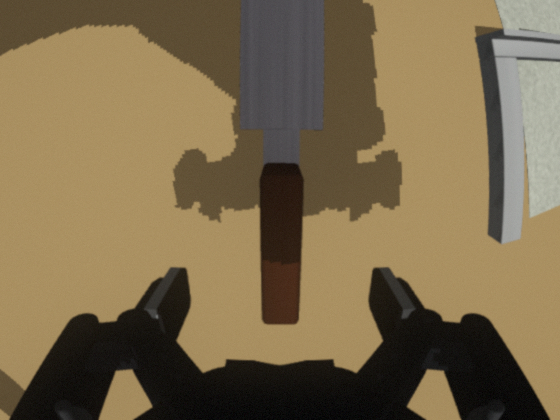

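View pics/t3.png

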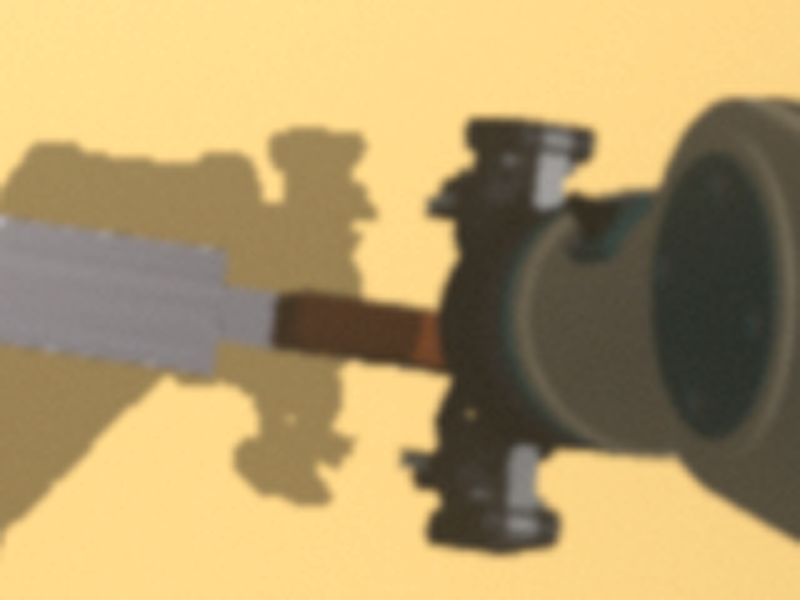

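The jaws straddle the handle (282,240) centrally. Joint 6 is near its lower limit (0.28 against 0.23), so I'll lower in small steps.

Call:
{"name": "step_arm", "arguments": {"increments": [{"x": 0, "y": 0, "z": -0.6, "ax": 0, "ay": 0, "az": 0, "grip": 1}, {"x": 0, "y": 0, "z": -0.6, "ax": 0, "ay": 0, "az": 0, "grip": 1}, {"x": 0, "y": 0, "z": -0.6, "ax": 0, "ay": 0, "az": 0, "grip": 1}, {"x": 0, "y": 0, "z": -0.6, "ax": 0, "ay": 0, "az": 0, "grip": 1}, {"x": 0, "y": 0, "z": 0, "ax": 0, "ay": 0, "az": 0, "grip": 1}, {"x": 0, "y": 0, "z": 0, "ax": 0, "ay": 0, "az": 0, "grip": 1}, {"x": 0, "y": 0, "z": 0, "ax": 0, "ay": 0, "az": 0, "grip": 1}, {"x": 0, "y": 0, "z": 0, "ax": 0, "ay": 0, "az": 0, "grip": 1}]}}

```text
time_s: 4.55
tool_pos: [412.3, -178.1, 32.5]
tool_rot: [-0.314, 1.57, -0.458]
wrist_force: [-1.0, -0.3, 0.5]
finger_gap: 85.6
```

```bash
python3 -c "
from h import *
st()"
```

```text
t 4.55 tcp [ 412.3 -178.1   32.5] down [ 0. -0. -1.] jaw yaw -8.23 tilt z 0.0004 F [-1.  -0.3  0.5] M [ 0.05  0.02 -0.  ] gap 85.6 q [ 0.45  0.72 -0.15  2.21  0.43  0.24 -0.23]
```

Call:
{"name": "step_arm", "arguments": {"increments": [{"x": 0, "y": 0, "z": -0.4, "ax": 0, "ay": 0, "az": 0, "grip": 1}, {"x": 0, "y": 0, "z": -0.4, "ax": 0, "ay": 0, "az": 0, "grip": 1}, {"x": 0, "y": 0, "z": -0.4, "ax": 0, "ay": 0, "az": 0, "grip": 1}, {"x": 0, "y": 0, "z": -0.4, "ax": 0, "ay": 0, "az": 0, "grip": 1}, {"x": 0, "y": 0, "z": -0.4, "ax": 0, "ay": 0, "az": 0, "grip": 1}, {"x": 0, "y": 0, "z": -0.4, "ax": 0, "ay": 0, "az": 0, "grip": 1}, {"x": 0, "y": 0, "z": 0, "ax": 0, "ay": 0, "az": 0, "grip": 1}, {"x": 0, "y": 0, "z": 0, "ax": 0, "ay": 0, "az": 0, "grip": 1}]}}

```text
time_s: 5.55
tool_pos: [412.2, -178.1, 8.4]
tool_rot: [-0.339, 1.571, -0.483]
wrist_force: [-0.8, 0.2, 0.1]
finger_gap: 85.5
```

```bash
python3 -c "
from h import *
st()"
```

```text
t 5.55 tcp [ 412.2 -178.1    8.4] down [ 0. -0. -1.] jaw yaw -8.23 tilt z 0.0001 F [-0.8  0.2  0.1] M [-0.05 -0.03 -0.05] gap 85.5 q [ 0.51  0.78 -0.25  2.21  0.83  0.24 -0.62]
```

Call:
{"name": "step_arm", "arguments": {"increments": [{"x": 0, "y": 0, "z": -0.2, "ax": 0, "ay": 0, "az": 0, "grip": 0.5}, {"x": 0, "y": 0, "z": 0, "ax": 0, "ay": 0, "az": 0, "grip": 0.2}, {"x": 0, "y": 0, "z": 0, "ax": 0, "ay": 0, "az": 0, "grip": 0}, {"x": 0, "y": 0, "z": 0, "ax": 0, "ay": 0, "az": 0, "grip": 0}, {"x": 0, "y": 0, "z": 0, "ax": 0, "ay": 0, "az": 0, "grip": 0}, {"x": 0, "y": 0, "z": 0, "ax": 0, "ay": 0, "az": 0, "grip": 0}, {"x": 0, "y": 0, "z": 0, "ax": 0, "ay": 0, "az": 0, "grip": 0}, {"x": 0, "y": 0, "z": 0, "ax": 0, "ay": 0, "az": 0, "grip": 0}], "grip_force": 100}}

```text
time_s: 6.55
tool_pos: [412.4, -178.1, 6.6]
tool_rot: [-0.208, 1.57, -0.352]
wrist_force: [0.1, 0.4, 5.5]
finger_gap: 21.0
```

```bash
python3 -c "
from h import *
st()"
```

```text
t 6.55 tcp [ 412.4 -178.1    6.6] down [ 0.001 -0.    -1.   ] jaw yaw -8.24 tilt z 0.0007 F [0.1 0.4 5.5] M [ 0.08  0.08 -0.04] gap 21.0 q [ 0.52  0.79 -0.25  2.21  0.85  0.24 -0.65]
```

Call:
{"name": "step_arm", "arguments": {"increments": [{"x": 0, "y": 0, "z": 0.4, "ax": 0, "ay": 0, "az": 0, "grip": 0}, {"x": 0, "y": 0, "z": 0.8, "ax": 0, "ay": 0, "az": 0, "grip": 0}, {"x": 0.4, "y": 0, "z": 0.8, "ax": 0, "ay": 0, "az": 0, "grip": 0}, {"x": 0.6, "y": 0, "z": 0.8, "ax": 0, "ay": 0, "az": 0, "grip": 0}, {"x": 0.6, "y": 0, "z": 0.8, "ax": 0, "ay": 0, "az": 0, "grip": 0}, {"x": 0.6, "y": 0, "z": 0.8, "ax": 0, "ay": 0, "az": 0, "grip": 0}, {"x": 0.4, "y": 0, "z": 0.4, "ax": 0, "ay": 0, "az": 0, "grip": 0}, {"x": 0, "y": 0, "z": 0, "ax": 0, "ay": 0, "az": 0, "grip": 0}]}}

```text
time_s: 7.55
tool_pos: [438.7, -178.1, 54.6]
tool_rot: [0.129, 1.57, -0.015]
wrist_force: [-0.4, 0.6, -1.1]
finger_gap: 21.0
```

Call:
{"name": "step_arm", "arguments": {"increments": [{"x": 0.9, "y": 2.0, "z": 0, "ax": 0, "ay": 0, "az": 2.4, "grip": 0}, {"x": 0.9, "y": 2.0, "z": 0, "ax": 0, "ay": 0, "az": 2.4, "grip": 0}, {"x": 0.9, "y": 2.5, "z": 0, "ax": 0, "ay": 0, "az": 2.4, "grip": 0}, {"x": 0.9, "y": 2.6, "z": 0, "ax": 0, "ay": 0, "az": 2.4, "grip": 0}, {"x": 0.9, "y": 2.7, "z": 0, "ax": 0, "ay": 0, "az": 2.4, "grip": 0}, {"x": 0.9, "y": 2.7, "z": 0, "ax": 0, "ay": 0, "az": 2.4, "grip": 0}, {"x": 0.8, "y": 2.6, "z": 0, "ax": 0, "ay": 0, "az": 2.4, "grip": 0}, {"x": 0.5, "y": 2.0, "z": 0, "ax": 0, "ay": 0, "az": 2.4, "grip": 0}]}}

```text
time_s: 8.55
tool_pos: [505.0, 14.2, 54.0]
tool_rot: [2.849, 1.57, 3.043]
wrist_force: [-0.1, -0.5, -1.8]
finger_gap: 21.0
```

```bash
python3 -c "
from h import *
d=cam('top','t4');s=cam('side','s4'); st()"
```

```text
t 8.65 tcp [505.5  15.8  54.3] down [ 0.001  0.002 -1.   ] jaw yaw 11.22 tilt z 0.0011 F [-0.3 -0.6 -2.3] M [-0.07 -0.03  0.  ] gap 20.7 q [ 0.25  0.76 -0.52  2.05  0.75  0.52 -0.61]
```

View pics/t4.png

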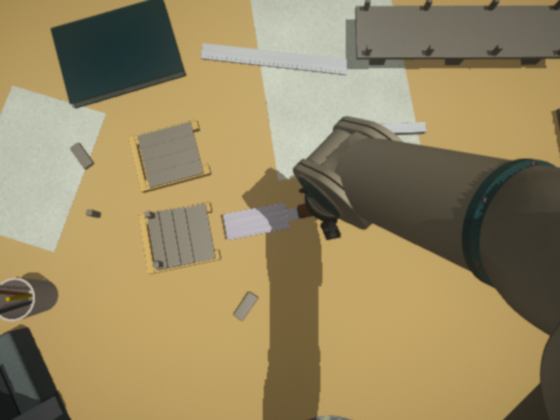

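View pics/s4.png

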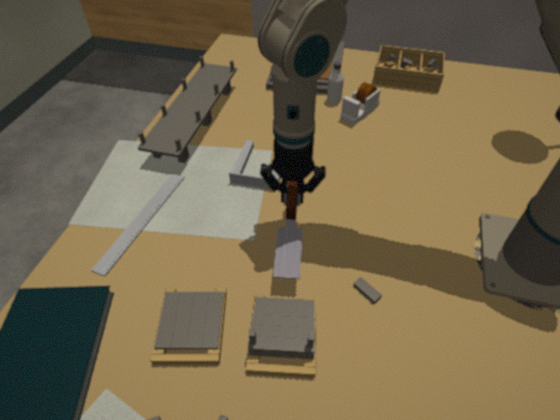

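The lifter is held with its blade ahead of the stair, the blade tip at about (225,222) in the top view. I'll lower it to insertion height and measure the blade.

Call:
{"name": "step_arm", "arguments": {"increments": [{"x": 0, "y": 0, "z": -0.4, "ax": 0, "ay": 0, "az": 0, "grip": 0}, {"x": 0, "y": 0, "z": -0.8, "ax": 0, "ay": 0, "az": 0, "grip": 0}, {"x": 0, "y": 0, "z": -0.8, "ax": 0, "ay": 0, "az": 0, "grip": 0}, {"x": 0, "y": 0, "z": -0.8, "ax": 0, "ay": 0, "az": 0, "grip": 0}, {"x": 0, "y": 0, "z": -0.8, "ax": 0, "ay": 0, "az": 0, "grip": 0}, {"x": 0, "y": 0, "z": -0.5, "ax": 0, "ay": 0, "az": 0, "grip": 0}, {"x": 0, "y": 0, "z": 0, "ax": 0, "ay": 0, "az": 0, "grip": 0}, {"x": 0, "y": 0, "z": 0, "ax": 0, "ay": 0, "az": 0, "grip": 0}]}}

```text
time_s: 9.65
tool_pos: [505.3, 13.1, 13.5]
tool_rot: [0.208, 1.57, 0.4]
wrist_force: [-0.3, 0.1, -1.3]
finger_gap: 21.2
```

```bash
python3 -c "
from h import *
d=cam('top');s=cam('side'); st(); crop(d,120,180,320,300,4,'t5');crop(s,230,180,330,380,3,'s5')"
```

```text
t 9.75 tcp [505.4  13.   13.6] down [ 0.001  0.    -1.   ] jaw yaw 10.97 tilt z 0.0006 F [-0.4  0.2 -1.3] M [-0.04  0.01  0.  ] gap 21.1 q [ 0.2   0.83 -0.43  2.06  0.82  0.43 -0.68]
```

View pics/t5.png

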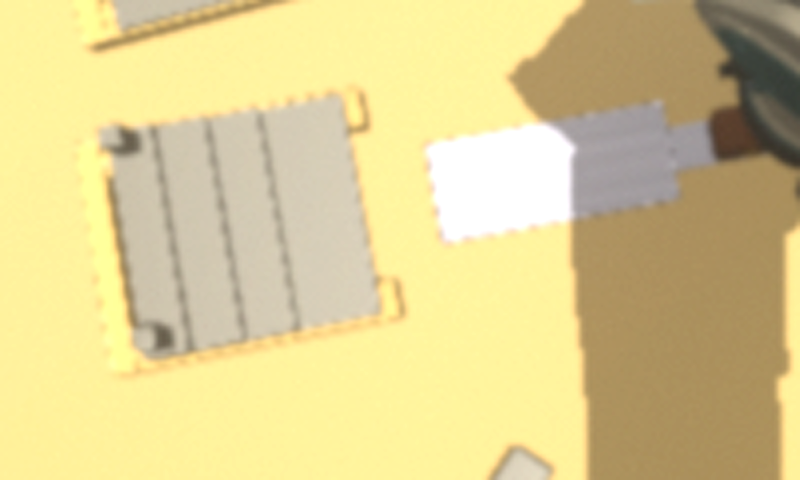

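View pics/s5.png

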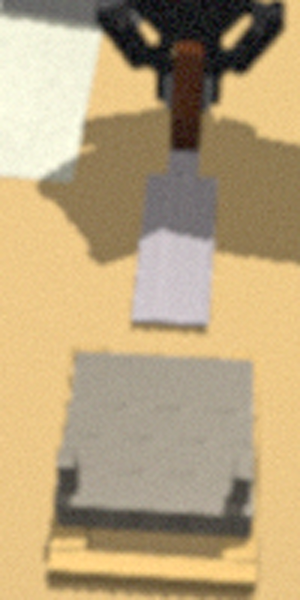

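```bash
python3 - <<'E'
from h import *
d=cam("top");s=cam("side")
B=onz(d,(np.array([[428,148],[443,243],[662,103],[678,200]])+.5)/4-.5+[120,180],10)
tip=B[:2].mean(0);re=B[2:].mean(0);v=tip-re
print(np.round(B[:,:2],1).tolist(),np.round(tip,1),np.linalg.norm(v),np.degrees(np.arctan2(v[1],v[0])))
S=onz(s,(np.array([[132,325],[206,328],[147,178],[216,180]])+.5)/3-.5+[230,180],10)
print(np.round(S[:,:2],1).tolist(),np.round(S[:2].mean(0),1))
c=np.array([456,283]);a=np.radians(100.8);u=np.array([np.cos(a),np.sin(a)]);n=np.array([-u[1],u[0]])
for p in (tip,re,S[:2].mean(0)): print("along",(p[:2]-c)@u,"lat",(p[:2]-c)@n)
E
```

```text
[[493.7, 198.3], [446.4, 190.2], [515.9, 81.6], [467.3, 73.8]] [470.  194.2  10. ] 118.53010807950555 100.49210404246243
[[495.0, 204.8], [448.6, 194.6], [517.7, 86.6], [470.1, 75.8]] [471.8 199.7  10. ]
along -89.82832735576788 lat 2.8576033483450143
along -208.35672400051246 lat 3.494557165645304
along -84.81621177792323 lat 0.09150066941446156
```

Call:
{"name": "step_arm", "arguments": {"increments": [{"x": -0.05, "y": 0.4, "z": 0, "ax": 0, "ay": 0, "az": 0, "grip": 0}, {"x": -0.15, "y": 0.9, "z": 0, "ax": 0, "ay": 0, "az": 0, "grip": 0}, {"x": -0.15, "y": 0.9, "z": 0, "ax": 0, "ay": 0, "az": 0, "grip": 0}, {"x": -0.15, "y": 0.9, "z": 0, "ax": 0, "ay": 0, "az": 0, "grip": 0}, {"x": -0.15, "y": 0.9, "z": 0, "ax": 0, "ay": 0, "az": 0, "grip": 0}, {"x": -0.15, "y": 0.9, "z": 0, "ax": 0, "ay": 0, "az": 0, "grip": 0}, {"x": -0.15, "y": 0.9, "z": 0, "ax": 0, "ay": 0, "az": 0, "grip": 0}, {"x": -0.1, "y": 0.5, "z": 0, "ax": 0, "ay": 0, "az": 0, "grip": 0}]}}

```text
time_s: 10.85
tool_pos: [494.6, 76.8, 13.3]
tool_rot: [1.007, 1.57, 1.199]
wrist_force: [-1.0, -0.1, -1.6]
finger_gap: 20.9
```

```bash
python3 -c "
from h import *
d=cam('top');s=cam('side'); st(); crop(d,120,180,320,300,4,'t6');crop(s,230,180,330,380,3,'s6')"
```

```text
t 10.95 tcp [494.5  76.8  13.4] down [ 0.  0. -1.] jaw yaw 11.03 tilt z 0.0001 F [ 0.5 -0.3 -1.9] M [-0.07 -0.04  0.  ] gap 20.8 q [ 0.06  0.82 -0.41  2.07  0.81  0.41 -0.8 ]
```

View pics/t6.png

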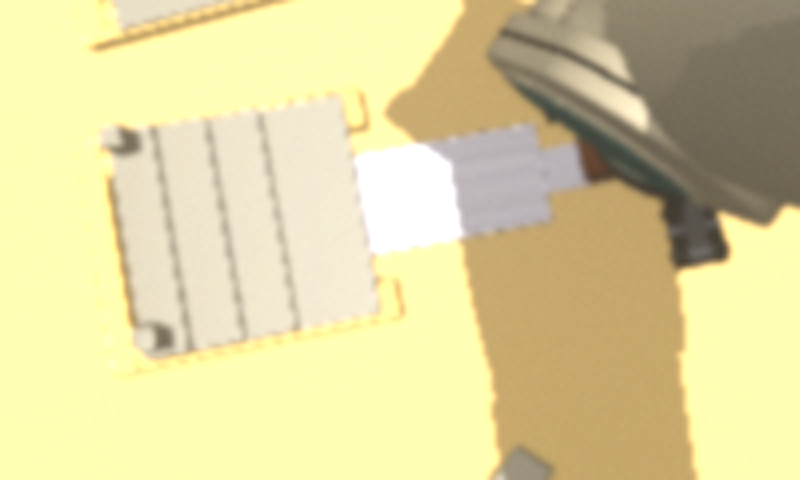

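View pics/s6.png

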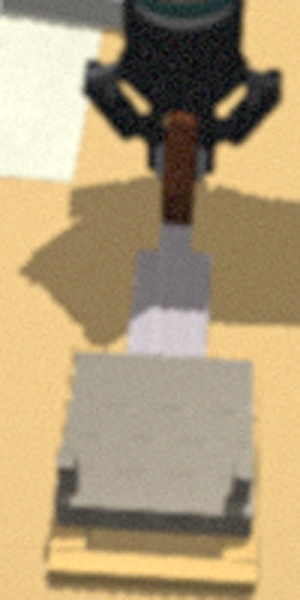

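The blade is entering centrally between the battens: blade edges at rows 152–254 at the slab edge, batten inner edges at about 130 and 280. I'll go on.

Call:
{"name": "step_arm", "arguments": {"increments": [{"x": -0.1, "y": 0.5, "z": 0, "ax": 0, "ay": 0, "az": 0, "grip": 0}, {"x": -0.2, "y": 1.1, "z": 0, "ax": 0, "ay": 0, "az": 0, "grip": 0}, {"x": -0.2, "y": 1.2, "z": 0, "ax": 0, "ay": 0, "az": 0, "grip": 0}, {"x": -0.2, "y": 1.2, "z": 0, "ax": 0, "ay": 0, "az": 0, "grip": 0}, {"x": -0.2, "y": 1.2, "z": 0, "ax": 0, "ay": 0, "az": 0, "grip": 0}, {"x": -0.2, "y": 1.2, "z": 0, "ax": 0, "ay": 0, "az": 0, "grip": 0}, {"x": -0.2, "y": 0.9, "z": 0, "ax": 0, "ay": 0, "az": 0, "grip": 0}, {"x": 0, "y": 0, "z": 0, "ax": 0, "ay": 0, "az": 0, "grip": 0}]}}

```text
time_s: 11.95
tool_pos: [481.4, 150.0, 13.3]
tool_rot: [1.335, 1.57, 1.528]
wrist_force: [-0.4, 0.2, -1.1]
finger_gap: 21.5
```

```bash
python3 -c "
from h import *
d=cam('top');s=cam('side'); st(); crop(d,120,180,320,300,4,'t7');crop(s,230,180,330,380,3,'s7')"
```

```text
t 12.05 tcp [481.6 148.5  13.2] down [-0.    -0.001 -1.   ] jaw yaw 10.95 tilt z -0.0003 F [-0.  -0.9 -1.7] M [-0.08 -0.04 -0.05] gap 21.4 q [-0.09  0.82 -0.4   2.06  0.78  0.41 -0.92]
```

View pics/t7.png

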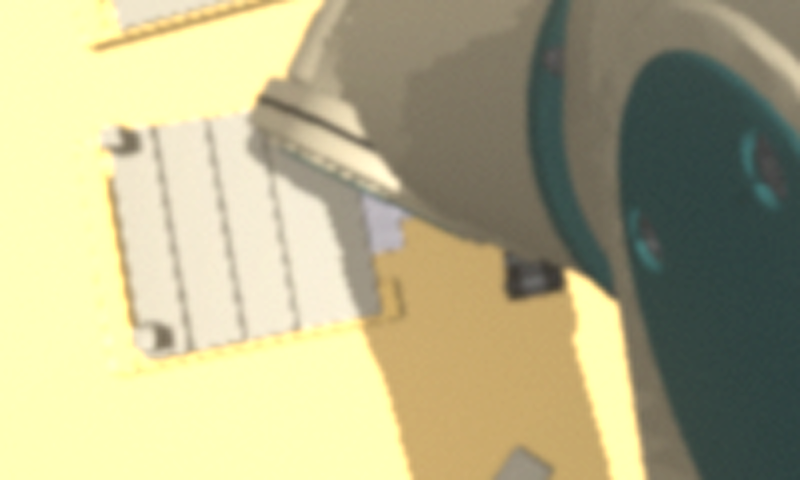

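View pics/s7.png

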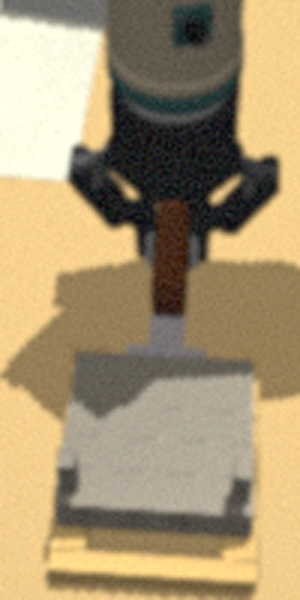

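The blade is in, with about 15 mm of its root showing behind the slab, and the stair is undisturbed. I'll lift slowly.

Call:
{"name": "step_arm", "arguments": {"increments": [{"x": 0, "y": 0, "z": 0.3, "ax": 0, "ay": 0, "az": 0, "grip": 0}, {"x": 0, "y": 0, "z": 0.3, "ax": 0, "ay": 0, "az": 0, "grip": 0}, {"x": 0, "y": 0, "z": 0.2, "ax": 0, "ay": 0, "az": 0, "grip": 0}, {"x": 0, "y": 0, "z": 0.2, "ax": 0, "ay": 0, "az": 0, "grip": 0}, {"x": 0, "y": 0, "z": 0.2, "ax": 0, "ay": 0, "az": 0, "grip": 0}, {"x": 0, "y": 0, "z": 0.2, "ax": 0, "ay": 0, "az": 0, "grip": 0}, {"x": 0, "y": 0, "z": 0.3, "ax": 0, "ay": 0, "az": 0, "grip": 0}, {"x": 0, "y": 0, "z": 0.3, "ax": 0, "ay": 0, "az": 0, "grip": 0}]}}

```text
time_s: 13.05
tool_pos: [481.6, 148.9, 33.5]
tool_rot: [-2.883, 1.571, -2.692]
wrist_force: [0.7, -0.8, -3.0]
finger_gap: 20.9
```

Call:
{"name": "step_arm", "arguments": {"increments": [{"x": 0, "y": 0, "z": 0.4, "ax": 0, "ay": 0, "az": 0, "grip": 0}, {"x": 0, "y": 0, "z": 0.5, "ax": 0, "ay": 0, "az": 0, "grip": 0}, {"x": 0, "y": 0, "z": 0.5, "ax": 0, "ay": 0, "az": 0, "grip": 0}, {"x": 0, "y": 0, "z": 0.5, "ax": 0, "ay": 0, "az": 0, "grip": 0}, {"x": 0, "y": 0, "z": 0.5, "ax": 0, "ay": 0, "az": 0, "grip": 0}, {"x": 0, "y": 0, "z": 0.5, "ax": 0, "ay": 0, "az": 0, "grip": 0}, {"x": 0, "y": 0, "z": 0.3, "ax": 0, "ay": 0, "az": 0, "grip": 0}, {"x": 0, "y": 0, "z": 0, "ax": 0, "ay": 0, "az": 0, "grip": 0}]}}

```text
time_s: 14.05
tool_pos: [481.8, 149.0, 65.5]
tool_rot: [0.331, 1.57, 0.522]
wrist_force: [0.3, -0.3, -2.4]
finger_gap: 21.0
```

```bash
python3 -c "
from h import *
d=cam('top');s=cam('side'); st(); crop(d,120,180,320,300,4,'t8');crop(s,230,180,330,380,3,'s8')"
```

```text
t 14.15 tcp [481.6 148.9  65.3] down [-0. -0. -1.] jaw yaw 10.97 tilt z -0.0001 F [ 0.3 -0.4 -2.8] M [-0.21 -0.02  0.02] gap 21.3 q [-0.02  0.74 -0.5   2.05  0.69  0.53 -0.84]
```

View pics/t8.png

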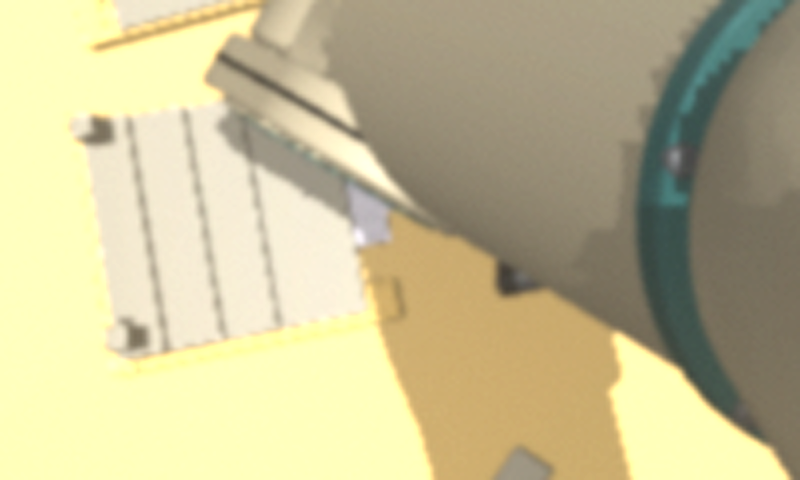

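View pics/s8.png

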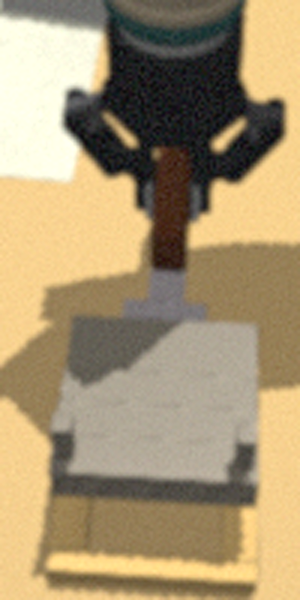

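The stair sits level on the blade, clear of its stand. I'll carry it gently to the rack.

Call:
{"name": "step_arm", "arguments": {"increments": [{"x": 0.1, "y": -0.3, "z": 0, "ax": 0, "ay": 0, "az": -0.2, "grip": 0}, {"x": 0.2, "y": -0.6, "z": 0, "ax": 0, "ay": 0, "az": -0.2, "grip": 0}, {"x": 0.3, "y": -0.9, "z": 0, "ax": 0, "ay": 0, "az": -0.3, "grip": 0}, {"x": 0.4, "y": -1.2, "z": 0, "ax": 0, "ay": 0, "az": -0.3, "grip": 0}, {"x": 0.5, "y": -1.5, "z": 0, "ax": 0, "ay": 0, "az": -0.3, "grip": 0}, {"x": 0.6, "y": -1.7, "z": 0, "ax": 0, "ay": 0, "az": -0.3, "grip": 0}, {"x": 0.6, "y": -1.7, "z": 0, "ax": 0, "ay": 0, "az": -0.3, "grip": 0}, {"x": 0.6, "y": -1.7, "z": 0, "ax": 0, "ay": 0, "az": -0.3, "grip": 0}]}}

```text
time_s: 15.15
tool_pos: [515.1, 51.4, 65.3]
tool_rot: [-1.037, 1.571, -0.885]
wrist_force: [0.9, -0.9, -2.9]
finger_gap: 21.2
```

Call:
{"name": "step_arm", "arguments": {"increments": [{"x": 0.6, "y": -1.7, "z": 0, "ax": 0, "ay": 0, "az": -0.3, "grip": 0}, {"x": 0.6, "y": -1.7, "z": 0, "ax": 0, "ay": 0, "az": -0.3, "grip": 0}, {"x": 0.6, "y": -1.7, "z": 0, "ax": 0, "ay": 0, "az": -0.3, "grip": 0}, {"x": 0.6, "y": -1.7, "z": 0, "ax": 0, "ay": 0, "az": -0.3, "grip": 0}, {"x": 0.6, "y": -1.7, "z": 0, "ax": 0, "ay": 0, "az": -0.3, "grip": 0}, {"x": 0.6, "y": -1.7, "z": 0, "ax": 0, "ay": 0, "az": -0.3, "grip": 0}, {"x": 0.6, "y": -1.7, "z": 0, "ax": 0, "ay": 0, "az": -0.3, "grip": 0}, {"x": 0.6, "y": -1.7, "z": 0, "ax": 0, "ay": 0, "az": -0.3, "grip": 0}]}}

```text
time_s: 16.15
tool_pos: [563.0, -84.2, 65.3]
tool_rot: [1.029, 1.571, 1.14]
wrist_force: [-0.4, -0.9, -1.3]
finger_gap: 21.3
```

Call:
{"name": "step_arm", "arguments": {"increments": [{"x": 0.6, "y": -1.7, "z": 0, "ax": 0, "ay": 0, "az": -0.3, "grip": 0}, {"x": 0.6, "y": -1.7, "z": 0, "ax": 0, "ay": 0, "az": -0.3, "grip": 0}, {"x": 0.6, "y": -1.7, "z": 0, "ax": 0, "ay": 0, "az": -0.3, "grip": 0}, {"x": 0.6, "y": -1.7, "z": 0, "ax": 0, "ay": 0, "az": -0.3, "grip": 0}, {"x": 0.6, "y": -1.7, "z": 0, "ax": 0, "ay": 0, "az": -0.3, "grip": 0}, {"x": 0.6, "y": -1.7, "z": 0, "ax": 0, "ay": 0, "az": -0.3, "grip": 0}, {"x": 0.6, "y": -1.7, "z": 0, "ax": 0, "ay": 0, "az": -0.3, "grip": 0}, {"x": 0.6, "y": -1.7, "z": 0, "ax": 0, "ay": 0, "az": -0.3, "grip": 0}]}}

```text
time_s: 17.15
tool_pos: [611.0, -220.1, 65.3]
tool_rot: [1.769, 1.571, 1.838]
wrist_force: [0.4, 0.4, -2.0]
finger_gap: 21.4
```

Call:
{"name": "step_arm", "arguments": {"increments": [{"x": 0.4, "y": -1.4, "z": 0, "ax": 0, "ay": 0, "az": -0.3, "grip": 0}, {"x": 0.4, "y": -1.2, "z": 0, "ax": 0, "ay": 0, "az": -0.3, "grip": 0}, {"x": 0.4, "y": -1.0, "z": 0, "ax": 0, "ay": 0, "az": -0.3, "grip": 0}, {"x": 0.3, "y": -0.8, "z": 0, "ax": 0, "ay": 0, "az": -0.3, "grip": 0}, {"x": 0.2, "y": -0.6, "z": 0, "ax": 0, "ay": 0, "az": -0.3, "grip": 0}, {"x": 0.1, "y": -0.4, "z": 0, "ax": 0, "ay": 0, "az": -0.3, "grip": 0}, {"x": 0, "y": 0, "z": 0, "ax": 0, "ay": 0, "az": 0, "grip": 0}, {"x": 0, "y": 0, "z": 0, "ax": 0, "ay": 0, "az": 0, "grip": 0}]}}

```text
time_s: 18.15
tool_pos: [628.6, -272.5, 65.3]
tool_rot: [1.93, 1.57, 1.969]
wrist_force: [0.2, 0.3, -2.9]
finger_gap: 20.8
```

```bash
python3 -c "
from h import *
d=cam('top','t9f');s=cam('side','s9f'); st(); crop(d,310,90,470,210,5,'t9');crop(s,200,100,340,200,5,'s9')"
```

```text
t 18.25 tcp [ 628.6 -272.5   65.4] down [-0.  0. -1.] jaw yaw 2.2 tilt z -0.0001 F [ 0.5 -0.5 -2.1] M [-0.18  0.03 -0.05] gap 20.6 q [ 0.69  0.94 -0.59  1.52  0.63  0.88 -0.09]
```

View pics/t9.png

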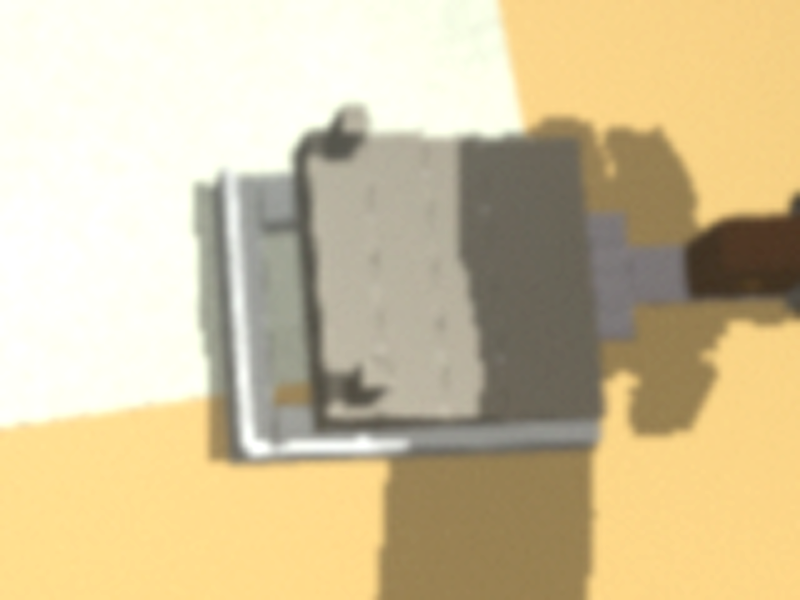

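View pics/s9.png

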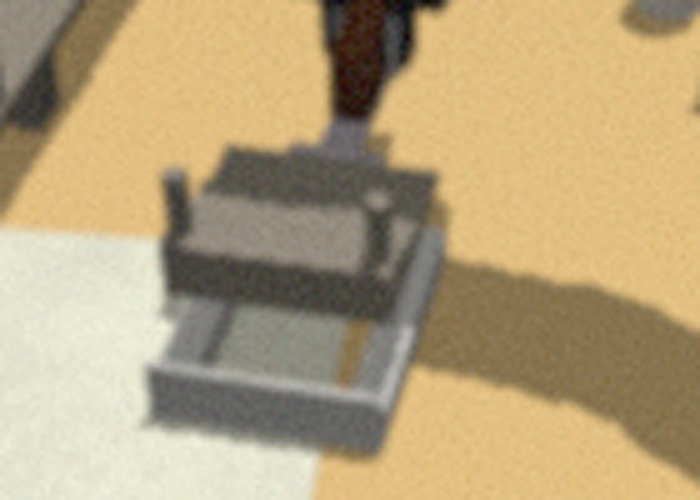

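```bash
python3 - <<'E'
from h import *
d=cam("top");s=cam("side")
P=onz(d,(np.array([[582,137],[601,419]])+.5)/5-.5+[310,90],68)
v=P[0]-P[1];a=np.arctan2(v[1],v[0])+np.pi/2;m=P.mean(0)
print(np.round(P,1),np.linalg.norm(v),np.degrees(a),m[:2]+55*np.array([np.cos(a),np.sin(a)]))
P=onz(s,(np.array([[225,148],[438,174]])+.5)/5-.5+[200,100],68)
v=P[0]-P[1];a=np.arctan2(v[1],v[0])+np.pi/2;m=P.mean(0)
print(np.round(P,1),np.linalg.norm(v),np.degrees(a),m[:2]+55*np.array([np.cos(a),np.sin(a)]))
E
```

```text
[[ 678.5 -189.7   68. ]
 [ 568.1 -191.7   68. ]] 110.46803506893464 91.03120712692302 [ 622.3105709  -135.69995567]
[[ 680.5 -184.3   68. ]
 [ 571.8 -190.9   68. ]] 108.88666421296654 93.47095783034037 [ 622.81664   -132.6656395]
```

The stair is level on the blade. By both views it is about 2–4 mm short of the rack centre, so I'll shift it slightly and lower.

Call:
{"name": "step_arm", "arguments": {"increments": [{"x": 0.1, "y": -0.2, "z": -0.2, "ax": 0, "ay": 0, "az": 0, "grip": 0}, {"x": 0.05, "y": -0.1, "z": -0.5, "ax": 0, "ay": 0, "az": 0, "grip": 0}, {"x": 0, "y": 0, "z": -0.6, "ax": 0, "ay": 0, "az": 0, "grip": 0}, {"x": 0, "y": 0, "z": -0.6, "ax": 0, "ay": 0, "az": 0, "grip": 0}, {"x": 0, "y": 0, "z": -0.6, "ax": 0, "ay": 0, "az": 0, "grip": 0}, {"x": 0, "y": 0, "z": -0.5, "ax": 0, "ay": 0, "az": 0, "grip": 0}, {"x": 0, "y": 0, "z": -0.4, "ax": 0, "ay": 0, "az": 0, "grip": 0}, {"x": 0, "y": 0, "z": -0.1, "ax": 0, "ay": 0, "az": 0, "grip": 0}]}}

```text
time_s: 19.35
tool_pos: [630.0, -276.0, 30.0]
tool_rot: [2.682, 1.57, 2.72]
wrist_force: [-0.8, -0.5, -2.8]
finger_gap: 20.8
```

```bash
python3 -c "
from h import *
d=cam('top');s=cam('side'); st(); crop(d,310,90,470,210,5,'t10');crop(s,200,100,340,200,5,'s10')"
```

```text
t 19.45 tcp [ 630.2 -276.    30.3] down [ 0.  0. -1.] jaw yaw 2.17 tilt z 0.0001 F [ 0.1  0.4 -2.3] M [-0.23 -0.02  0.02] gap 20.9 q [ 0.68  0.98 -0.57  1.52  0.65  0.83 -0.1 ]
```

View pics/t10.png

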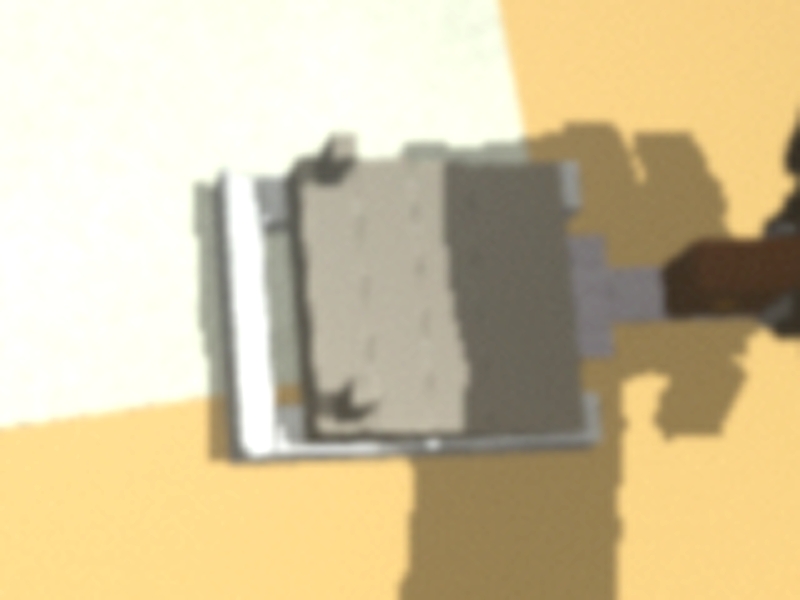

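View pics/s10.png

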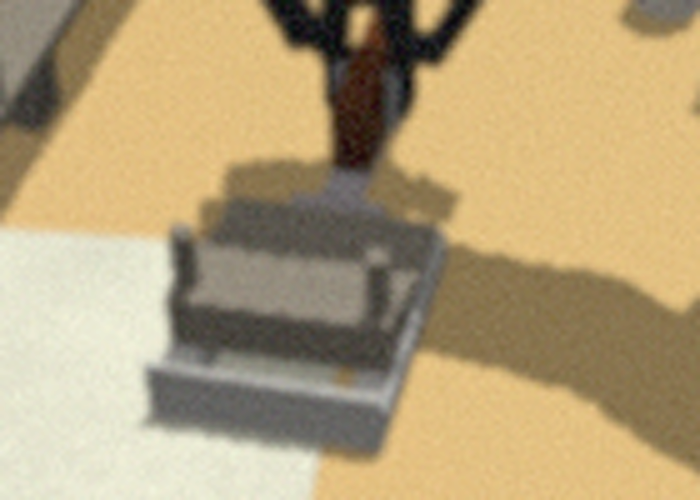

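The slab is over both rails, square, with rail ends showing about evenly. I'll set it down slowly and continue to the table.

Call:
{"name": "step_arm", "arguments": {"increments": [{"x": 0, "y": 0, "z": -0.2, "ax": 0, "ay": 0, "az": 0, "grip": 0}, {"x": 0, "y": 0, "z": -0.2, "ax": 0, "ay": 0, "az": 0, "grip": 0}, {"x": 0, "y": 0, "z": -0.2, "ax": 0, "ay": 0, "az": 0, "grip": 0}, {"x": 0, "y": 0, "z": -0.2, "ax": 0, "ay": 0, "az": 0, "grip": 0}, {"x": 0, "y": 0, "z": -0.3, "ax": 0, "ay": 0, "az": 0, "grip": 0}, {"x": 0, "y": 0, "z": -0.3, "ax": 0, "ay": 0, "az": 0, "grip": 0}, {"x": 0, "y": 0, "z": -0.3, "ax": 0, "ay": 0, "az": 0, "grip": 0}, {"x": 0, "y": 0, "z": -0.3, "ax": 0, "ay": 0, "az": 0, "grip": 0}]}}

```text
time_s: 20.45
tool_pos: [630.1, -276.0, 10.1]
tool_rot: [2.239, 1.571, 2.277]
wrist_force: [0.1, -0.8, -1.1]
finger_gap: 20.9
```

Call:
{"name": "step_arm", "arguments": {"increments": [{"x": 0, "y": 0, "z": -0.2, "ax": 0, "ay": 0, "az": 0, "grip": 0}, {"x": 0, "y": 0, "z": -0.1, "ax": 0, "ay": 0, "az": 0, "grip": 0}, {"x": 0, "y": 0, "z": -0.05, "ax": 0, "ay": 0, "az": 0, "grip": 0}, {"x": 0, "y": 0, "z": 0, "ax": 0, "ay": 0, "az": 0, "grip": 0}, {"x": 0, "y": 0, "z": 0, "ax": 0, "ay": 0, "az": 0, "grip": 0}, {"x": 0, "y": 0, "z": 0, "ax": 0, "ay": 0, "az": 0, "grip": 0}, {"x": 0, "y": 0, "z": 0, "ax": 0, "ay": 0, "az": 0, "grip": 0}, {"x": 0, "y": 0, "z": 0, "ax": 0, "ay": 0, "az": 0, "grip": 0}]}}

```text
time_s: 21.45
tool_pos: [630.2, -276.1, 6.8]
tool_rot: [0.482, 1.571, 0.52]
wrist_force: [-0.8, -0.5, -1.9]
finger_gap: 21.0
```

```bash
python3 -c "
from h import *
d=cam('top');s=cam('side'); st(); crop(d,310,90,470,210,5,'t11');crop(s,200,100,340,200,5,'s11')"
```

```text
t 21.55 tcp [ 630.2 -276.     6.8] down [ 0.  0. -1.] jaw yaw 2.16 tilt z 0.0 F [-0.1 -1.  -1.8] M [-0.1  -0.01  0.  ] gap 20.7 q [ 0.67  1.01 -0.55  1.53  0.67  0.8  -0.11]
```

View pics/t11.png

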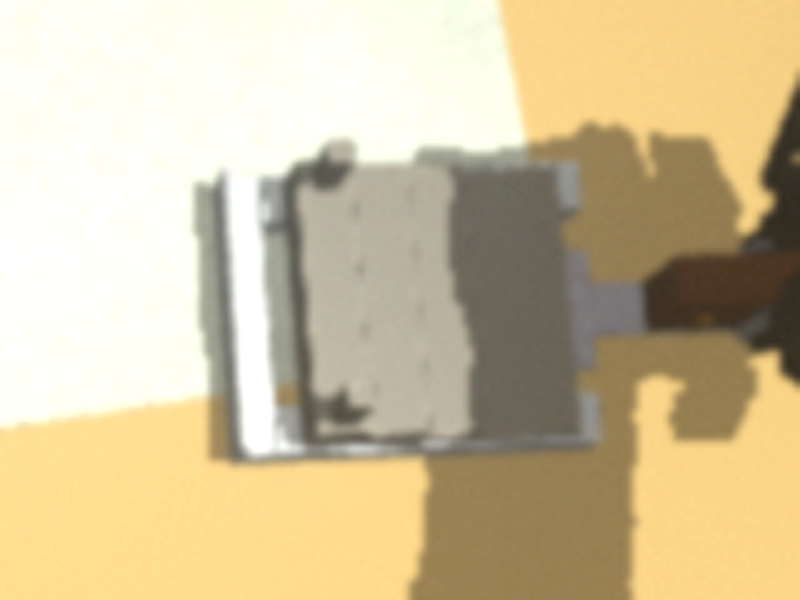

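View pics/s11.png

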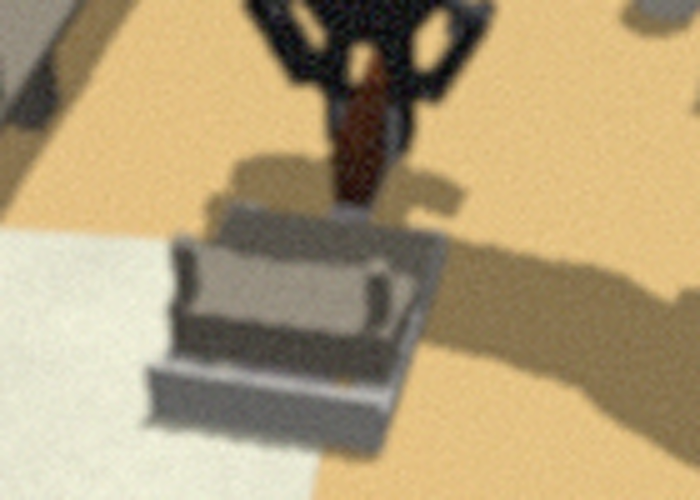

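The stair is on the rails, and the lifter is within a millimetre of the table, since its weight still hangs on the wrist. I'll lower a touch and release.

Call:
{"name": "step_arm", "arguments": {"increments": [{"x": 0, "y": 0, "z": -0.05, "ax": 0, "ay": 0, "az": 0, "grip": 0}, {"x": 0, "y": 0, "z": 0, "ax": 0, "ay": 0, "az": 0, "grip": 0}, {"x": 0, "y": 0, "z": 0, "ax": 0, "ay": 0, "az": 0, "grip": 0.3}, {"x": 0, "y": 0, "z": 0, "ax": 0, "ay": 0, "az": 0, "grip": 0.4}, {"x": 0, "y": 0, "z": 0, "ax": 0, "ay": 0, "az": 0, "grip": 0.6}, {"x": 0, "y": 0, "z": 0, "ax": 0, "ay": 0, "az": 0, "grip": 0.8}, {"x": 0, "y": 0, "z": 0, "ax": 0, "ay": 0, "az": 0, "grip": 0.8}, {"x": 0, "y": 0, "z": 0, "ax": 0, "ay": 0, "az": 0, "grip": 0.8}], "grip_force": 30}}

```text
time_s: 22.55
tool_pos: [630.1, -276.0, 6.3]
tool_rot: [1.655, 1.571, 1.692]
wrist_force: [1.2, -0.1, 0.5]
finger_gap: 68.1
```

```bash
python3 -c "
from h import *
st()"
```

```text
t 22.55 tcp [ 630.1 -276.     6.3] down [-0.  0. -1.] jaw yaw 2.17 tilt z -0.0 F [ 1.2 -0.1  0.5] M [0.01 0.02 0.05] gap 68.1 q [ 0.67  1.02 -0.55  1.53  0.67  0.8  -0.12]
```

Released. I'll raise straight up and look.

Call:
{"name": "step_arm", "arguments": {"increments": [{"x": 0, "y": 0, "z": 0.5, "ax": 0, "ay": 0, "az": 0, "grip": 0.8}, {"x": 0, "y": 0, "z": 1, "ax": 0, "ay": 0, "az": 0, "grip": 0.8}, {"x": 0, "y": 0, "z": 1.5, "ax": 0, "ay": 0, "az": 0, "grip": 0.8}, {"x": 0, "y": -0.5, "z": 2, "ax": 0, "ay": 0, "az": 0, "grip": 0.8}, {"x": 0, "y": -1.5, "z": 2.5, "ax": 0, "ay": 0, "az": 0, "grip": 0.8}, {"x": 0, "y": -2.5, "z": 2.5, "ax": 0, "ay": 0, "az": 0, "grip": 0.8}, {"x": 0, "y": -2.5, "z": 2.5, "ax": 0, "ay": 0, "az": 0, "grip": 0.8}, {"x": 0, "y": -2, "z": 1.5, "ax": 0, "ay": 0, "az": 0, "grip": 0.8}]}}

```text
time_s: 23.55
tool_pos: [630.6, -368.2, 149.7]
tool_rot: [-0.601, 1.567, -0.564]
wrist_force: [0.7, -0.2, -0.3]
finger_gap: 68.0
```

Call:
{"name": "step_arm", "arguments": {"increments": [{"x": 0, "y": -2, "z": 0, "ax": 0, "ay": 0, "az": 0, "grip": 0.8}, {"x": 0, "y": -2, "z": 0, "ax": 0, "ay": 0, "az": 0, "grip": 0.8}, {"x": 0, "y": -2, "z": 0, "ax": 0, "ay": 0, "az": 0, "grip": 0.8}, {"x": 0, "y": -1, "z": 0, "ax": 0, "ay": 0, "az": 0, "grip": 0.8}, {"x": 0, "y": 0, "z": 0, "ax": 0, "ay": 0, "az": 0, "grip": 0.8}, {"x": 0, "y": 0, "z": 0, "ax": 0, "ay": 0, "az": 0, "grip": 0.8}, {"x": 0, "y": 0, "z": 0, "ax": 0, "ay": 0, "az": 0, "grip": 0.8}, {"x": 0, "y": 0, "z": 0, "ax": 0, "ay": 0, "az": 0, "grip": 0.8}]}}

```text
time_s: 24.55
tool_pos: [630.4, -435.4, 146.5]
tool_rot: [0.957, 1.571, 0.996]
wrist_force: [-0.3, 0.7, -0.4]
finger_gap: 68.4
```

```bash
python3 -c "
from h import *
d=cam('top','t12f');s=cam('side','s12f'); st(); crop(d,310,90,470,210,5,'t12');crop(s,200,100,340,200,5,'s12')"
```

```text
t 24.65 tcp [ 630.3 -435.7  146.5] down [ 0. -0. -1.] jaw yaw 2.19 tilt z 0.0001 F [0.1 0.8 0.1] M [0.01 0.04 0.01] gap 67.7 q [ 0.85  0.96 -0.65  1.19  0.57  1.16  0.24]
```

View pics/t12.png

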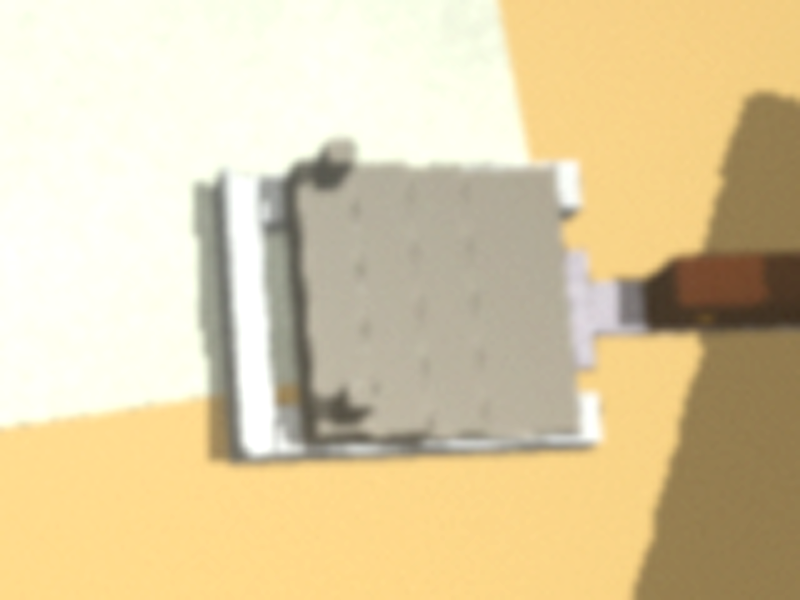

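View pics/s12.png

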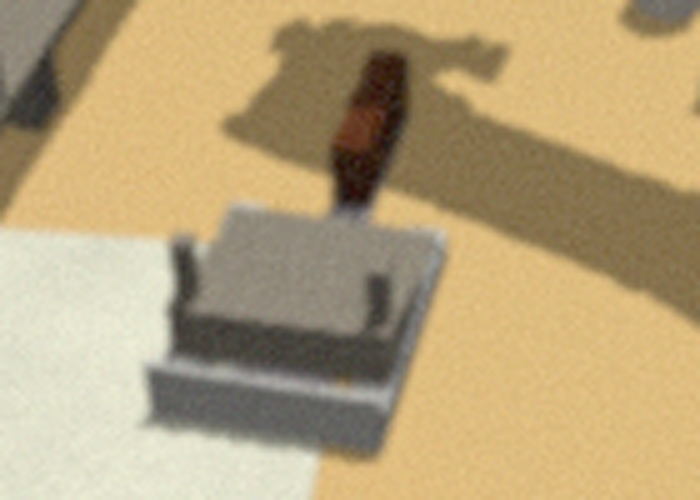

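View pics/t12f.png

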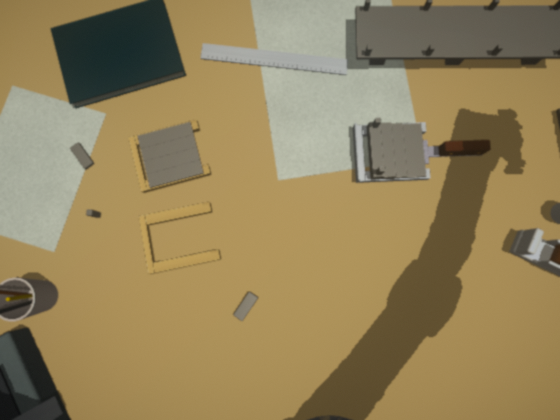

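The stair lies on the rails and the lifter lies flat with its handle out of the open end. The plain slab hasn't moved. One last position check, then I'll hand in.

```bash
python3 - <<'E'
from h import *
d=cam("top");s=cam("side")
c=np.array([624.5,-138])
for D,px,k,o in ((d,[[558,165],[581,433]],5,[310,90]),(s,[[230,204],[444,234]],5,[200,100])):
    P=onz(D,(np.array(px)+.5)/k-.5+o,26)
    v=P[0]-P[1];a=np.arctan2(v[1],v[0])+np.pi/2;m=P.mean(0)
    q=m[:2]+55*np.array([np.cos(a),np.sin(a)])
    print(np.linalg.norm(v),np.degrees(a)-92.2,q-c)
H=onz(d,(np.array([[428,151],[427,140],[489,152],[489,142]])),44);print("handle",np.round(H.mean(0)),np.round(manip.observe()["qvel"],3).max())
a=cv2.imread("pics/top0.png")[115:195,125:212].astype(int);b=cv2.imread("pics/t12f.png")[115:195,125:212].astype(int)
print("plain diff mean",abs(a-b).mean())
print(manip.hand_in())
E
```

```text
109.97724377055403 -0.05945587069186331 [-0.5334735  -2.08195703]
113.72346999427472 0.08366408747379239 [ 0.10941401 -1.48217986]
handle [ 627. -258.   44.] 0.003
plain diff mean 6.052777777777778
the job is handed in; nothing more can be done
None
```

The stair is on the drying rack and the job is handed in, at about 25 s on the robot's clock. The hand-in gives no verdict, so the results below are my own measurements.

I gripped the lifter's handle and slid the blade under the stair between the battens. I lifted it level to about 65 mm and carried it to the rack. There I lowered it onto the rails, went on down until the lifter lay on the table, then let go and backed away.

**Last checks:**
- **Stair:** its centre is within about 2 mm of the rack's centre and within 0.1° of its direction, by both the top and side cameras. The slab edge measured 110 mm in the top view but about 114 mm in the side view, so the side reading is rougher.
- **Lifter:** it looks flat on the table, with its handle out of the open end. It came to rest after the tool was lowered to the height at which I had first gripped it. The wrist force had dropped to about zero after release.
- **Contact between stair and blade:** I could not measure this. By height there should be about 17 mm of clearance.
- **Plain slab:** it sits at the same pixels as at the start. Comparing before and after pictures gave a mean difference of 6 grey levels, probably noise or a brightness change; I did not re-measure its position in millimetres.

Two move calls early on were refused for missing keys, and nothing moved. Joint 6 came within about 0.01 rad of its lower limit while the tool was lowered to the lifter's handle, but it stayed within range.

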